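# Tuck a cover plate under the lap flap and hold it pressed flat

### The arm

A 6-joint arm with a two-finger parallel gripper is mounted at the origin on a cart in front of the work surface, level with it; the furniture and walls round the work are solid. World frame = base frame: x ahead of the robot, y to its left, z up, the work surface at z = 0. Lengths are in m, angles in degrees, forces in N, time in s.
With the tool pointing down it reaches from about 0.25 to 0.725 m from the base axis. Payload 9.7 kg.
Tool frame: the origin (TCP) lies at the centre of the arm's flange, where the gripper is bolted on; the fingertips stand 173 mm ahead of it and the grasp point (between the pads) lies 155 mm ahead of it; z points along the fingers, y is the line along which they close (so a half turn about z gives the same grasp; the last joint's range is limited). The gripper opens to 85 mm and grips with 20 to 120 N. Pads are 22 mm wide; open, the fingers measure 114 mm over their backs; the gripper's body (76 mm by 85 mm) begins 54 mm behind the grasp point. The pads swing forward as they close: fully open they stand 13 mm farther back than shut.
Start: joints at [72.594, 4.979, 10.078, 95.1, 0, 90], TCP at [0.165, 0.525, 0.405] pointing down, gripper open.
Joint ranges: [-179.16, 179.16], [-48.56, 103.87], [-65.8, 70.77], [-126.05, 130.52], [-82.76, 87.17], [-180, 180]. Speed limits (degrees/s): [127.2, 127.2, 147.25, 180, 180, 180].

### API

Orientations are given as [roll, pitch, yaw] about the fixed x, y, z axes, in that order (R = Rz(yaw) Ry(pitch) Rx(roll)).
In Python, from workcell import monitor, camera, get_calibration, bot gives the robot as it stands.
- The arm moves only by the tool carry_out, never from a script. Its argument "targets" is text: rows parted by semicolons, each of 7 numbers parted by spaces: the shift along the tool's x, y, z in units of 0.04 m (1.0 is 0.04 m), then the turn, a rotation vector about the tool's x, y, z in units of 0.1 rad (1.0 is 0.1 rad), then the opening, from -1 (shut) to 1 (fully open), so that 0 is half open. A call has exactly 8 rows; each row shifts and turns the commanded pose from where the row before left it, along the tool's axes as they then stand; what a row does not reach is not made up. A row lasts 1/12 s, in which the tool goes at most 41.7 mm and 7.16 degrees, less where a joint would pass 70% of its speed; a pose out of reach is approached as far as the arm can. A call with a number of a shift or a turn outside -1 to 1 is refused whole. A call with a gripper value outside its range is refused whole. The fingers move at their own pace and stop on an object; "newtons" is the grip in N (left out, the last holds). Time passes only in rows, so rows that do not move let the fingers close, or fill a call up. It gives the time, the measured TCP pose, the force, the opening and the grip force at its end, in the units of the state.
- monitor.get_obs(): the state, without advancing time (a new reading comes with each control period).
- camera(name): name is "scene" or "top" or "wrist"; returns the picture (480x640x3 uint8, red, green, blue); there is no depth.
- get_calibration(name): a dict with "fx", "fy", "cx", "cy" (pixels), "view" (4x4, takes a point from world to camera coordinates). Camera axes: x right, y down, z forward; pixel columns grow to the right and rows downward; lengths in m; the calibration is good to about 2 mm. The wrist camera is an equidistant fisheye: a pixel r from the principal point sees the ray r / f radians off the axis. A picture is of the moment at which its call begins: read the wrist's pose just before it. get_calibration takes no time and is no camera call; for the wrist camera it gives the pose at the moment of the call.
- bot.job_done(): hands the job in; it is judged then, once.
The state is a dict: "time": time; "q": joint angles; "qd": joint speeds; "joint_efforts": joint torques, N m; "ee_pos": TCP position; "tcp_rot": TCP orientation; "wrist_force": force on the tool from outside, world axes, zero at the start; "torque": the same for the moment, N m; "opening": finger opening in m; "grasp_force": force on a finger pad.
Only numpy, scipy, OpenCV 4.12 (cv2) and the standard library are available. Lean on these libraries where they do the work, as an engineer would, in place of code of your own. Each camera call takes 0.05 s, during which the arm holds its last target. There are 200 camera calls.

### The job

Lift the steel cover plate by its handle up and off the two-pronged hook stand, and slide its far edge under the hinged flap of the sealing seat until it is fully home near the stop, square over the black rubber bed, without lifting the flap. Then press the plate flat so that the spring-borne bed sinks about 4 mm (half of its travel), and finish while still holding the plate by its handle and keeping it pressed. Do not disturb the jars, cup and bottle standing around.

Things in the scene. Friction and masses are not known exactly. Their poses are not given: they have to be found in the camera images.
- plate_handle (a point): Centre of the cover plate's handle bar, 61 mm above the plate's underside. The bar runs along y: 10 mm thick (x), 14 mm high, flat-sided, 114 mm clear between uprights at y = +-60 mm, 50 mm of air below it. Grasp it at mid-length from above, closing along x. x points to the plate's far edge (to the stand's posts while it hangs), z up. The plate hangs level, its bar across two prongs.
- plate_edge (a point): Loose steel cover plate (120 mm along x, 150 along y, 4 thick, about 0.25 kg): the middle of its far edge (the one that goes under the flap), on the underside, 60 mm ahead (x) of the handle bar and 61 mm below the bar's centre. Same axes as plate_handle.
- hang_point (a point): Fixed steel hook stand: point midway between its prongs at the height where the bar rests, 160 mm above the surface. Prongs: 8 mm round, at y = +-40 mm, from posts 95 mm behind (+x) to upturned tips 26 mm in front (-x) that rise 12 mm above the bar's underside. Posts end 8 mm above the prongs. To take the plate off: raise it 15 to 38 mm, then draw it 45 mm or more along the stand's -x.
- seat_home (a point): Fixed sealing seat: middle of its stop line (an upright face), at the height of the free bed's top, 36 mm above the surface. The black rubber bed reaches 120 mm from it along -x and 75 mm to either side (y); beside it the seat is 12 mm lower. x is the way the plate slides in, z up. Home: plate_edge at this point (up to 12 mm short, 14 mm aside, 0.14 rad off square).
- flap_lip (a point): Middle of the underside of the flap's free front lip. The flap is a hinged steel sheet, 150 mm wide, 3 mm thick (lip 5 mm), lapping over the last 28 mm of the bed before the stop. At rest its underside is 11 mm above the free bed: the slot for the 4 mm plate. Its hinge lies 72 mm behind the lip.
- flap (a joint): Lift angle of the flap in rad: 0 lying down, grows as it is lifted; light (0.12 kg), falls back by its weight. It must stay below 0.10 (lip 7 mm up).
- bed (a joint): How far the bed is sunk, in m: 0 free, 0.008 at its end stop. It goes straight down on springs of about 2.5 N per mm; the plate's own weight sinks it about 1 mm, so 4 mm takes about 8 N of push.
- spice_a: Bystander: spice jar with yellow cap, 44 mm across, 100 mm high, standing between the stand and the seat; origin at the centre of its underside.
- spice_b: Bystander: spice jar with dark cap, 44 mm across, 106 mm high, behind the other; origin at the centre of its underside.
- steel_cup: Bystander: steel cup, 81 mm across, 99 mm high, at the left; origin at the centre of its underside.
- soy_bottle: Bystander: brown bottle, 60 mm across, 200 mm high, at the back right; origin at the centre of its underside.
Not all that is in view belongs to the job. There is more than one size of the part that bears hang_point; the job needs the larger.

How it is judged:
By the outcome, as a careful person would: the job done as asked, in the order asked, and still so for the second after the job is handed in, while the arm keeps its last pose, push and grip.
It also fails if it takes over 42 s, if anything falls off the work surface, if the arm or the gripper's body presses on something with over 40 N, if the wrist force passes 120 N, or if a joint passes its speed limit or range.

## Working session

There is one attempt and no reset: what is moved stays moved. The work goes in short steps, Python scripts to look and compute and a tool call to move; the robot and the scene stay as the last step left them, time stands still between calls to the robot, and variables do not carry over. Pictures are saved under pics/ and viewed, at most 13 in all, crops included, and the job is handed in when it is done.

Besides the shell and the picture viewer there is one more tool, called after "Call:" as name(argument=value, ...) on one line, values as JSON. carry_out: Moves the arm, as the interface text tells. Shifts and turns lie within -1 to 1; 1 stands for 0.04 m of shift or 0.1 rad of turn. Its arguments: {"type":"object","properties":{"targets":{"type":"string"},"newtons":{"type":"number"}},"required":["targets"]}

```bash
mkdir -p pics; ls; python3 - <<'E'
from workcell import monitor,camera,get_calibration
import cv2,json
o=monitor.get_obs();print(o)
for n in("scene","top","wrist"):
    c=get_calibration(n);print(n,c)
    cv2.imwrite(f"pics/{n}0.png",cv2.cvtColor(camera(n),cv2.COLOR_RGB2BGR))
E
```

```text
pics
{'time': 0.0, 'q': array([ 7.25932583e+01,  5.01154841e+00,  1.00345902e+01,  9.51011027e+01,
       -3.20068087e-04,  8.99995520e+01]), 'qd': array([-0.02825605, -0.11285671, -0.01957447, -0.03799366,  0.03584664,
       -0.04624391]), 'joint_efforts': array([ 4.67057434e-04, -5.20391679e+01,  4.64804184e+01,  1.62232993e-02,
        4.77089941e-05,  9.84332274e-06]), 'ee_pos': array([0.16453378, 0.52480943, 0.40397984]), 'tcp_rot': array([-1.79921939e+02,  3.19457458e-04,  1.62593707e+02]), 'wrist_force': array([-0.37322595, -0.72848617,  0.12735091]), 'torque': array([ 0.01373537, -0.03303797, -0.00892923]), 'grasp_force': 0.0, 'opening': 0.08554160879095302}
scene {'fx': 574.3553265033879, 'fy': 574.3553265033879, 'cx': 315.47735672559173, 'cy': 240.42000862076387, 'view': array([[ 0.88650377, -0.46263511, -0.00893427, -0.43449302],
       [-0.21239331, -0.3896835 , -0.89612267,  0.29595046],
       [ 0.41109628,  0.79631371, -0.4437165 ,  1.17144353],
       [ 0.        ,  0.        ,  0.        ,  1.        ]])}
top {'fx': 567.8783512146109, 'fy': 567.8783512146109, 'cx': 302.2474354688894, 'cy': 235.82005029254245, 'view': array([[ 0.22661914, -0.97394454, -0.00870638,  0.03024801],
       [-0.88575808, -0.20236574, -0.4177089 ,  0.58479994],
       [ 0.40506343,  0.10237258, -0.9085392 ,  1.58478858],
       [ 0.        ,  0.        ,  0.        ,  1.        ]])}
wrist {'fx': 371.64829954431775, 'fy': 371.64829954431775, 'cx': 319.9768709802807, 'cy': 244.22826747744023, 'view': array([[ 0.29869986,  0.95434631, -0.0012344 , -0.55034585],
       [ 0.91284891, -0.28533388,  0.29204698, -0.03722338],
       [ 0.27836174, -0.08836122, -0.95640318,  0.37805149],
       [ 0.        ,  0.        ,  0.        ,  1.        ]])}
```

View pics/scene0.png

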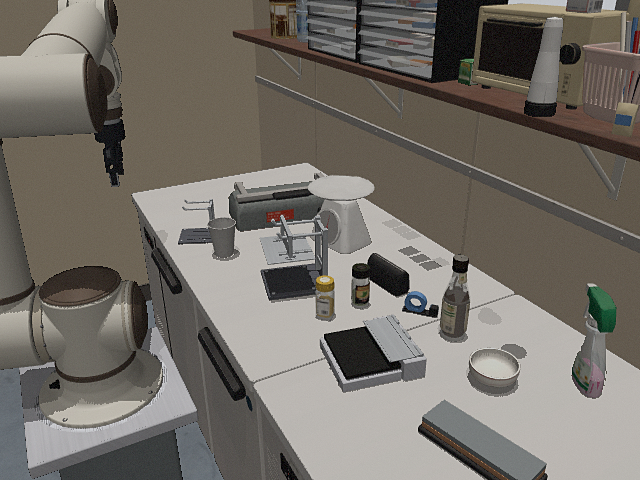

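View pics/top0.png

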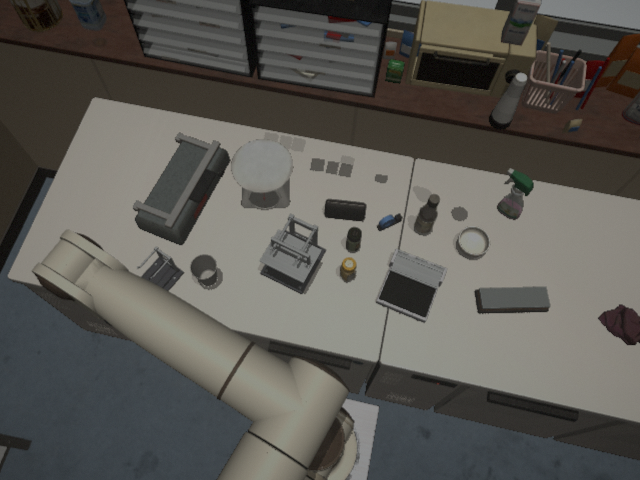

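The scene view shows the loaded hook stand at about (300,255) and the seat at (372,352). The top view shows them at (293,255) and (412,285). The smaller stand, at the left, is a decoy. I'll enlarge both regions.

```bash
python3 - <<'E'
import cv2,numpy as np
t=cv2.imread("pics/top0.png");s=cv2.imread("pics/scene0.png")
a=cv2.resize(t[205:325,255:455],None,fx=4,fy=4,interpolation=cv2.INTER_CUBIC)
cv2.imwrite("pics/topc.png",a)
b=cv2.resize(s[205:395,250:430],None,fx=3.1,fy=3.1,interpolation=cv2.INTER_CUBIC)
cv2.imwrite("pics/scenec.png",b)
E
```

```text
(no output)
```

View pics/topc.png

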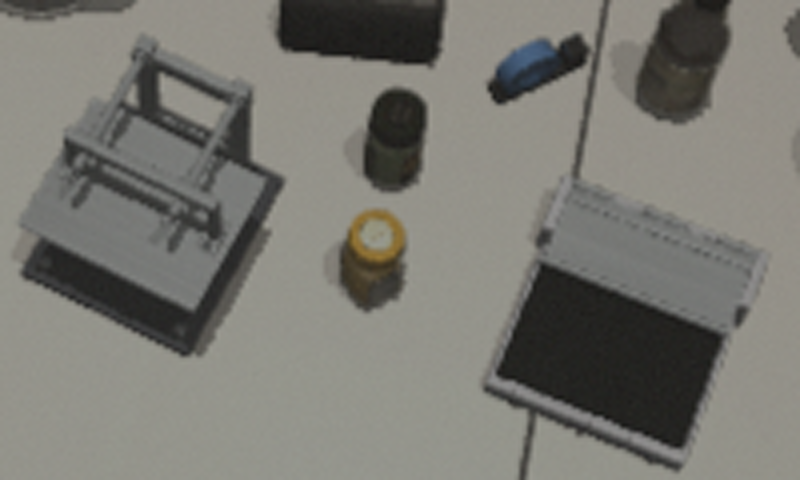

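View pics/scenec.png

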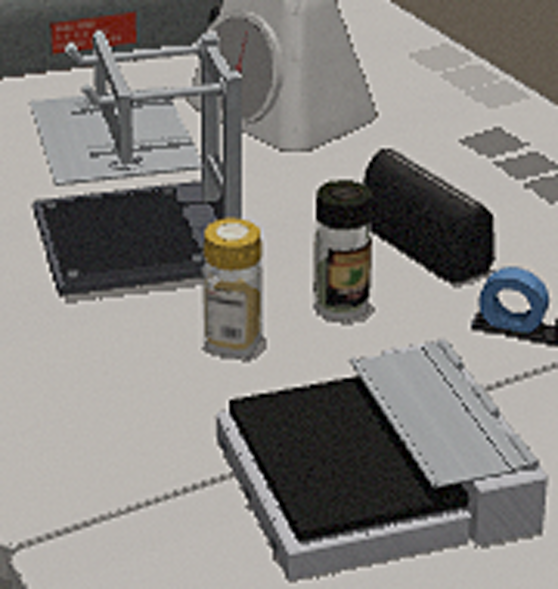

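The enlarged top crop shows the bar top's ends at crop (70,135) and (218,207), and the bed's visible corners at (497,375), (685,448), (722,332) and (540,262). The scene crop shows the bar's ends at (100,37) and (126,115), and the bed's front corners at (230,400) and (300,537).

```bash
cat > h.py <<'E'
import numpy as np
from workcell import get_calibration
def ray(n,uv,c=None):
    c=c or get_calibration(n);V=np.array(c["view"]);R=V[:3,:3]
    x=(uv[0]-c["cx"])/c["fx"];y=(uv[1]-c["cy"])/c["fy"]
    if n=="wrist":
        r=np.hypot(x,y);k=np.sin(r)/max(r,1e-9);d=np.array([x*k,y*k,np.cos(r)])
    else: d=np.array([x,y,1.])
    return -R.T@V[:3,3],R.T@d
def onz(n,uv,z,c=None):
    o,d=ray(n,uv,c);return o+d*(z-o[2])/d[2]
def proj(n,P,c=None):
    c=c or get_calibration(n);p=(np.array(c["view"])@np.append(P,1))[:3]
    if n=="wrist":
        r=np.hypot(p[0],p[1]);th=np.arctan2(r,p[2]);q=p[:2]/max(r,1e-9)*th
    else:q=p[:2]/p[2]
    return q*c["fx"]+[c["cx"],c["cy"]]
E
python3 - <<'E'
from h import *
np.set_printoptions(precision=4,suppress=True)
T=lambda x,y:(255+x/4,205+y/4)
S=lambda x,y:(250+x/3.1,205+y/3.1)
def pair(nm,a,b):
    print(nm,a,b,"mid",(a+b)/2,"len",np.linalg.norm(a-b),"ang",np.degrees(np.arctan2(*(a-b)[[1,0]])))
pair("bar top",onz("top",T(70,135),.174),onz("top",T(218,207),.174))
pair("bar sc",onz("scene",S(100,37),.174),onz("scene",S(126,115),.174))
pair("bedfront top",onz("top",T(497,375),.036),onz("top",T(685,448),.036))
pair("bedfront sc",onz("scene",S(230,400),.036),onz("scene",S(300,537),.036))
pair("lip top",onz("top",T(540,262),.052),onz("top",T(725,330),.052))
pair("lip sc",onz("scene",S(355,360),.052),onz("scene",S(435,485),.052))
for n,u in(("cap_a",T(377,233)),("cap_b",T(397,105))):print(n,onz("top",u,.1))
print("bottle",onz("top",T(705,0),.2))
print("plate corners",[onz("top",T(*p),.110)for p in((20,225),(195,310),(270,190))])
print(get_calibration("wrist")["view"])
E
```

```text
bar top [0.514  0.2384 0.174 ] [0.4827 0.1204 0.174 ] mid [0.4984 0.1794 0.174 ] len 0.12208935867572909 ang 75.1005903980957
bar sc [0.5168 0.2344 0.174 ] [0.4731 0.0913 0.174 ] mid [0.4949 0.1628 0.174 ] len 0.14960659779735785 ang 73.03737053231698
bedfront top [ 0.4514 -0.1043  0.036 ] [ 0.4264 -0.251   0.036 ] mid [ 0.4389 -0.1776  0.036 ] len 0.14881258189132898 ang 80.33424961332214
bedfront sc [ 0.459  -0.1018  0.036 ] [ 0.4281 -0.2526  0.036 ] mid [ 0.4436 -0.1772  0.036 ] len 0.15395061096020626 ang 78.43764321993291
lip top [ 0.5428 -0.12    0.052 ] [ 0.5195 -0.2654  0.052 ] mid [ 0.5312 -0.1927  0.052 ] len 0.14729905664063042 ang 80.917674279915
lip sc [ 0.5505 -0.1211  0.052 ] [ 0.5209 -0.2662  0.052 ] mid [ 0.5357 -0.1936  0.052 ] len 0.14805546717406975 ang 78.43478341262905
cap_a [0.5187 0.006  0.1   ]
cap_b [0.6263 0.0115 0.1   ]
bottle [ 0.7129 -0.1948  0.2   ]
plate corners [array([0.4614, 0.2672, 0.11  ]), array([0.425 , 0.1244, 0.11  ]), array([0.5309, 0.091 , 0.11  ])]
[[ 0.2987  0.9543 -0.0011 -0.5504]
 [ 0.9128 -0.2854  0.292  -0.0372]
 [ 0.2784 -0.0882 -0.9564  0.378 ]
 [ 0.      0.      0.      1.    ]]
```

Call:
carry_out(targets="-0.66 -0.36 0 0 0 0 1;-0.66 -0.36 0 0 0 0 1;-0.66 -0.36 0 0 0 0 1;-0.66 -0.36 0 0 0 0 1;-0.66 -0.36 0 0 0 0 1;-0.66 -0.36 0 0 0 0 1;-0.66 -0.36 0 0 0 0 1;-0.66 -0.36 0 0 0 0 1", newtons=80)

```text
time: 0.82
ee_pos: [0.3323, 0.3505, 0.4046]
tcp_rot: [-180.0, -0.0, 162.6]
wrist_force: [-0.6, 1.4, 0.7]
opening: 0.0857
grasp_force: 0.0
```

Call:
carry_out(targets="-0.66 -0.36 0 0 0 0 1;-0.66 -0.36 0 0 0 0 1;-0.66 -0.36 0 0 0 0 1;-0.66 -0.36 0 0 0 0 1;-0.66 -0.36 0 0 0 0 1;-0.66 -0.36 0 0 0 0 1;-0.66 -0.36 0 0 0 0 1;-0.66 -0.36 0 0 0 0 1")

```text
time: 1.48
ee_pos: [0.4995, 0.1773, 0.4044]
tcp_rot: [-180.0, -0.0, 162.6]
wrist_force: [-0.1, 0.5, 0.2]
opening: 0.0854
grasp_force: 0.0
```

Call:
carry_out(targets="0 0 0 0 0 0.95 1;0 0 0 0 0 0.95 1;0 0 0 0 0 0.95 1;0 0 0 0 0 0.95 1;0 0 0 0 0 0.95 1;0 0 0 0 0 0.95 1;0 0 0 0 0 0.95 1;0 0 0 0 0 0.95 1")

```text
time: 2.15
ee_pos: [0.4987, 0.1786, 0.4044]
tcp_rot: [-180.0, -0.0, 118.8]
wrist_force: [-0.0, 0.4, -0.3]
opening: 0.0854
grasp_force: 0.0
```

Call:
carry_out(targets="0 0 0 0 0 0.95 1;0 0 0 0 0 0.95 1;0 0 0 0 0 0.95 1;0 0 0 0 0 0.95 1;0 0 0 0 0 0.95 1;0 0 0 0 0 0.95 1;0 0 0 0 0 0.95 1;0 0 0 0 0 0.95 1")

```text
time: 2.82
ee_pos: [0.4987, 0.1786, 0.4044]
tcp_rot: [-180.0, 0.0, 75.2]
wrist_force: [0.0, -0.7, -0.3]
opening: 0.0853
grasp_force: 0.0
```

```bash
python3 - <<'E'
from workcell import monitor,camera,get_calibration
import cv2,pickle
o=monitor.get_obs();print(o["ee_pos"],o["tcp_rot"],o["q"])
c=get_calibration("wrist");pickle.dump(c,open("c1.pkl","wb"))
cv2.imwrite("pics/w1.png",cv2.cvtColor(camera("wrist"),cv2.COLOR_RGB2BGR))
from h import proj
print(proj("wrist",[.499,.18,.174],c),proj("wrist",[.514,.238,.174],c),proj("wrist",[.483,.120,.174],c))
E
```

```text
[0.49865211 0.17860636 0.40438453] [-1.79971585e+02  1.93851190e-02  7.52361497e+01] [1.97064008e+01 2.18809406e+00 7.11133594e+00 9.49576393e+01
 1.00764036e-04 1.24470256e+02]
[321.05261239 266.57624024] [320.66068657 160.05440556] [320.60926242 357.50420319]
```

View pics/w1.png

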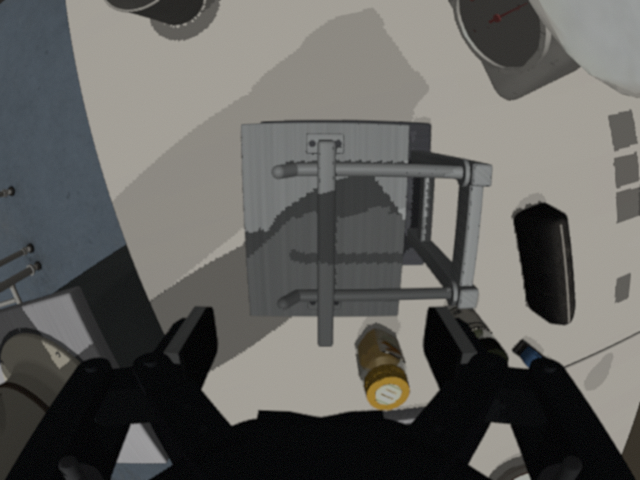

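The bar's top runs from (326,140) to (326,344) in the wrist view. That is slightly off my prediction, so I'll correct it.

```bash
python3 - <<'E'
from h import *
import pickle
c=pickle.load(open("c1.pkl","rb"))
a=onz("wrist",(326.5,141),.174,c);b=onz("wrist",(325.5,344),.174,c)
m=(a+b)/2;print(a,b,m,np.linalg.norm(a-b),np.degrees(np.arctan2(*(a-b)[[1,0]])))
# prong mid: left/right edges of prongs near bar
p=[onz("wrist",q,.160,c) for q in((350,170),(350,296))];print("prong mid",p,(p[0]+p[1])/2)
y=np.radians(75.24);tx=np.array([np.cos(y),np.sin(y)]);ty=np.array([np.sin(y),-np.cos(y)])
d=m[:2]-[.49865,.17861];print("units",d@tx/.04,d@ty/.04)
print("jar a cap",onz("wrist",(388,392),.1,c))
E
```

```text
[0.51956052 0.24706706 0.174     ] [0.48856888 0.12921417 0.174     ] [0.5040647  0.18814062 0.174     ] 0.12185969518465925 75.26656482065503
prong mid [array([0.5285361 , 0.22734629, 0.16      ]), array([0.51029497, 0.1511388 , 0.16      ])] [0.51941553 0.18924255 0.16      ]
units 0.26489069927292325 0.0701974862393117
jar a cap [0.52091825 0.01431396 0.1       ]
```

```bash
python3 - <<'E'
from h import *
import pickle
c=pickle.load(open("c1.pkl","rb"));V=c["view"]
y=np.radians(75.24);R=np.array([[np.cos(y),np.sin(y),0],[np.sin(y),-np.cos(y),0],[0,0,-1]])
t=np.array([.49865,.17861,.40438])
print("cam in tool",R.T@(-V[:3,:3].T@V[:3,3]-t),"axis",R.T@V[2,:3])
for p in((11,43,160),(-11,43,160),(11,-43,160),(-11,-43,160),(11,43,140),(-11,43,140)):print(p,proj("wrist",t+R@(np.array(p)/1000),c))
# two-view triangulation of yellow cap centre: top + scene
P=[ray("top",(255+377/4,205+233/4)),ray("scene",(250+235/3.1,205+231/3.1)),ray("wrist",(388,392),c)]
def tri(L):
    A=0;b=0
    for o,d in L:
        d=d/np.linalg.norm(d);M=np.eye(3)-np.outer(d,d);A=A+M;b=b+M@o
    return np.linalg.solve(A,b)
print("cap t+s",tri(P[:2]),"t+w",tri(P[::2]),"s+w",tri(P[1:]))
E
```

```text
cam in tool [ 0.07524188 -0.00059934  0.03230063] axis [-2.92225070e-01 -1.58361725e-04  9.56349561e-01]
(11, 43, 160) [430.54690382 305.43186723]
(-11, 43, 160) [423.9575572  351.96922448]
(11, -43, 160) [212.34023344 305.42979088]
(-11, -43, 160) [218.7354108  352.02362249]
(11, 43, 140) [445.52720178 330.56049665]
(-11, 43, 140) [436.41501905 380.50200596]
cap t+s [0.51969275 0.00558791 0.10177445] t+w [0.52160445 0.00635805 0.0913949 ] s+w [0.52261625 0.01156151 0.09799979]
```

Call:
carry_out(targets="0.12 0.05 0.2 0 0 0 1;0 0 0.2 0 0 0 1;0 0 0.2 0 0 0 1;0 0 0.2 0 0 0 1;0 0 0.2 0 0 0 1;0 0 0.2 0 0 0 1;0 0 0.2 0 0 0 1;0 0 0 0 0 0 1")

```text
time: 3.53
ee_pos: [0.5015, 0.1826, 0.3467]
tcp_rot: [-179.9, 0.1, 75.5]
wrist_force: [-0.1, -1.5, 0.0]
opening: 0.085
grasp_force: 0.0
```

```bash
python3 - <<'E'
from workcell import monitor,camera,get_calibration
import cv2,pickle,numpy as np
o=monitor.get_obs();print(o["ee_pos"],o["tcp_rot"])
c=get_calibration("wrist");pickle.dump(c,open("c2.pkl","wb"))
w=cv2.cvtColor(camera("wrist"),cv2.COLOR_RGB2BGR);cv2.imwrite("pics/w2.png",w)
s=cv2.cvtColor(camera("scene"),cv2.COLOR_RGB2BGR);cv2.imwrite("pics/s2.png",s)
t=cv2.cvtColor(camera("top"),cv2.COLOR_RGB2BGR);cv2.imwrite("pics/t2.png",t)
a=cv2.resize(w,(400,300));b=cv2.resize(s[170:320,220:420],(400,300));d=cv2.resize(t[200:350,220:420],(400,300))
cv2.imwrite("pics/m2.png",np.vstack([np.hstack([a,b]),np.hstack([d,d*0])]))
from h import proj
g=o["ee_pos"]-[0,0,.155];print("grasp pt in scene",proj("scene",g))
E
```

```text
[0.5015401  0.18264514 0.3466621 ] [-1.79887487e+02  7.52924233e-02  7.55186089e+01]
grasp pt in scene [285.0880576  219.05184833]
```

View pics/m2.png

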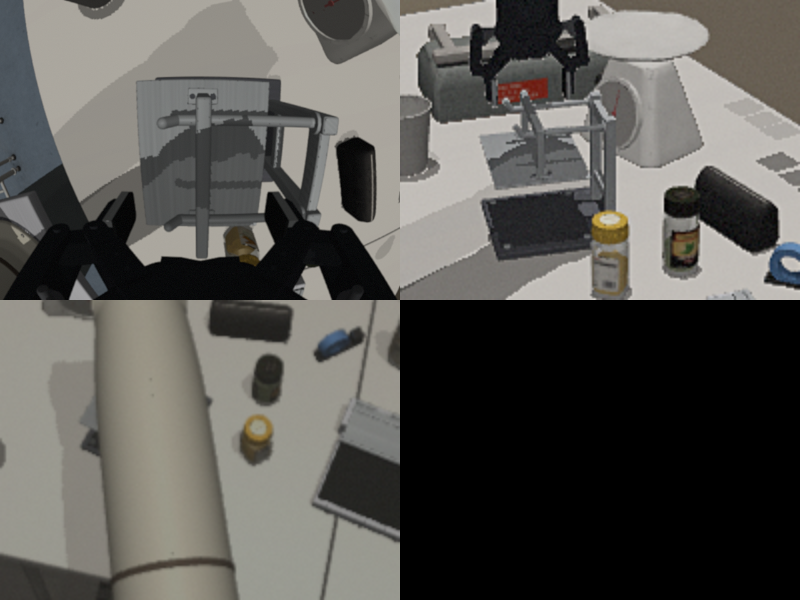

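The fingers straddle the bar. In the wrist view it runs from about (325,153) to (323,408). In the scene view the fingertips are where predicted.

```bash
python3 - <<'E'
from h import *
import pickle
c=pickle.load(open("c2.pkl","rb"))
a=onz("wrist",(325,152),.174,c);b=onz("wrist",(323.5,408),.174,c)
m=(a+b)/2;print(a,b,m,np.linalg.norm(a-b),np.degrees(np.arctan2(*(a-b)[[1,0]])))
y=np.radians(75.5);tx=np.array([np.cos(y),np.sin(y)]);ty=np.array([np.sin(y),-np.cos(y)])
d=m[:2]-[.50154,.18265];print("mm",d@tx*1000,d@ty*1000)
E
```

```text
[0.51956972 0.24849959 0.174     ] [0.48930565 0.13166733 0.174     ] [0.50443768 0.19008346 0.174     ] 0.12068840718266685 75.47738944312236
mm 7.9222083320507135 0.944194494418767
```

Call:
carry_out(targets="0.14 0.02 0.2 0 0 0 1;0 0 0.2 0 0 0 1;0 0 0.22 0 0 0 1;0 0 0 0 0 0 1;0 0 0 0 0 0 -1;0 0 0 0 0 0 -1;0 0 0 0 0 0 -1;0 0 0 0 0 0 -1", newtons=80)

```text
time: 4.35
ee_pos: [0.504, 0.188, 0.3243]
tcp_rot: [180.0, -0.0, 75.5]
wrist_force: [0.2, -0.8, -0.3]
opening: 0.0386
grasp_force: 0.0
```

Call:
carry_out(targets="0 0 0 0 0 0 -1;0 0 0 0 0 0 -1;0 0 0 0 0 0 -1;0 0 0 0 0 0 -1;0 0 0 0 0 0 -1;0 0 0 0 0 0 -1;0 0 0 0 0 0 -1;0 0 0 0 0 0 -1")

```text
time: 5.02
ee_pos: [0.504, 0.188, 0.3242]
tcp_rot: [180.0, -0.0, 75.5]
wrist_force: [-0.4, -0.3, 5.2]
opening: 0.0083
grasp_force: 78.8
```

Call:
carry_out(targets="0 0 -0.1 0 0 0 -1;0 0 -0.15 0 0 0 -1;0 0 -0.15 0 0 0 -1;0 0 -0.15 0 0 0 -1;0 0 -0.1 0 0 0 -1;0 0 0 0 0 0 -1;0 -0.1 0 0 0 0 -1;0 -0.2 0 0 0 0 -1")

```text
time: 5.68
ee_pos: [0.4924, 0.1909, 0.3494]
tcp_rot: [-180.0, 0.0, 75.5]
wrist_force: [-0.2, -0.5, -3.3]
opening: 0.0083
grasp_force: 78.1
```

Call:
carry_out(targets="0 -0.35 0 0 0 0 -1;0 -0.4 0 0 0 0 -1;0 -0.4 0 0 0 0 -1;0 -0.4 0 0 0 0 -1;0 -0.4 0 0 0 0 -1;0 -0.4 0 0 0 0 -1;0 -0.35 0 0 0 0 -1;0 -0.1 0 0 0 0 -1")

```text
time: 6.35
ee_pos: [0.382, 0.2193, 0.3499]
tcp_rot: [-180.0, -0.0, 75.6]
wrist_force: [0.0, 0.2, -2.6]
opening: 0.0084
grasp_force: 78.2
```

```bash
python3 - <<'E'
from workcell import monitor,camera,get_calibration
import cv2,pickle,numpy as np
o=monitor.get_obs();print(o["ee_pos"],o["tcp_rot"],o["wrist_force"],o["grasp_force"])
c=get_calibration("wrist");pickle.dump((c,o),open("c3.pkl","wb"))
w=cv2.cvtColor(camera("wrist"),cv2.COLOR_RGB2BGR);cv2.imwrite("pics/w3.png",w)
s=cv2.cvtColor(camera("scene"),cv2.COLOR_RGB2BGR)
cv2.imwrite("pics/m3.png",np.vstack([cv2.resize(w,(520,390)),cv2.resize(s[170:330,170:430],(520,320))[:205]]))
E
```

```text
[0.38195085 0.21928144 0.34991589] [-1.79972999e+02 -1.82451791e-03  7.55599305e+01] [ 0.00357567  0.1996173  -2.63616598] 78.24198246002197
```

View pics/m3.png

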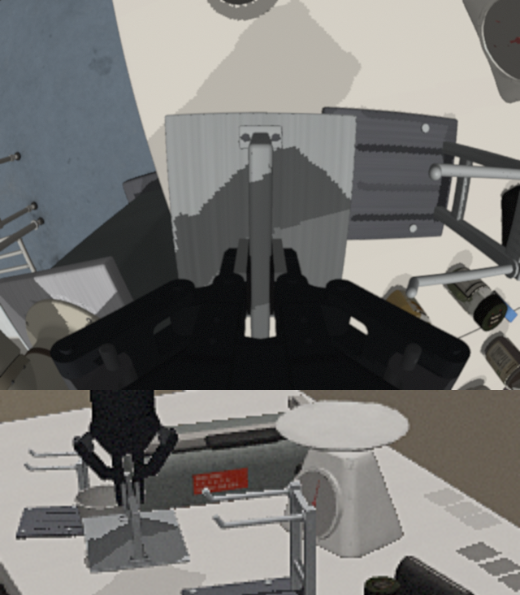

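The plate is held level, clear of the prongs. The plate's left-edge (+y) corners are at about (204,144) and (436,139) in the full-size wrist image.

```bash
python3 - <<'E'
from h import *
import pickle,cv2
c,o=pickle.load(open("c3.pkl","rb"))
yw=np.radians(o["tcp_rot"][2]);tx=np.array([np.cos(yw),np.sin(yw)]);ty=np.array([np.sin(yw),-np.cos(yw)])
for q in((204,144),(436,140),(438,240),(320,142),(311,176),(332,176)):
    z=.136 if q[1]!=176 else .2
    d=onz("wrist",q,z,c)[:2]-o["ee_pos"][:2];print(q,"tool mm",d@tx*1000,d@ty*1000)
# seat-plan
yaw=np.radians(-10.6);sx=np.array([np.cos(yaw),np.sin(yaw)])
home=np.array([.561,-.1985]);print("handle home",home-.06*sx,"TCP at 40 mm... short 90:",home-.15*sx)
E
```

```text
(204, 144) tool mm 72.04137934913301 -58.48294358025142
(436, 140) tool mm 74.1215673548656 57.09209657563544
(438, 240) tool mm 22.203498930900444 61.544681424622034
(320, 142) tool mm 71.4207122964676 -0.6542739569761226
(311, 176) tool mm 61.96243902236764 -3.483829915802918
(332, 176) tool mm 61.969517513539564 3.1683517919489788
handle home [ 0.50202388 -0.18746292] TCP at 40 mm... short 90: [ 0.4135597 -0.1709073]
```

Call:
carry_out(targets="-0.3 0.1 0 0 0 0 -1;-0.57 0.2 0 0 0 0 -1;-0.6 0.21 0 0 0 0 -1;-0.6 0.21 0 0 0 0 -1;-0.6 0.21 0 0 0 0 -1;-0.6 0.21 0 0 0 0 -1;-0.6 0.21 0 0 0 0 -1;-0.6 0.21 0 0 0 0 -1")

```text
time: 7.12
ee_pos: [0.3999, 0.0287, 0.3498]
tcp_rot: [180.0, 0.0, 75.5]
wrist_force: [0.0, 0.6, -2.2]
opening: 0.008
grasp_force: 78.2
```

Call:
carry_out(targets="-0.6 0.21 0 0 0 0 -1;-0.6 0.21 0 0 0 0 -1;-0.6 0.21 0 0 0 0 -1;-0.6 0.21 0 0 0 0 -1;-0.6 0.21 0 0 0 0 -1;-0.6 0.21 0 0 0 0 -1;-0.6 0.21 0 0 0 0 -1;-0.3 0.1 0 0 0 0 -1")

```text
time: 7.78
ee_pos: [0.4156, -0.1625, 0.3496]
tcp_rot: [180.0, 0.0, 75.4]
wrist_force: [0.1, 0.2, -2.7]
opening: 0.0083
grasp_force: 78.3
```

Call:
carry_out(targets="0 0 0 0 0 -0.2 -1;0 0 0 0 0 -0.3 -1;0 0 0 0 0 -0.2 -1;0 0 0 0 0 0 -1;0 0 0 0 0 0 -1;0 0 0 0 0 0 -1;0 0 0 0 0 0 -1;0 0 0 0 0 0 -1")

```text
time: 8.45
ee_pos: [0.4154, -0.1595, 0.3499]
tcp_rot: [180.0, 0.0, 79.5]
wrist_force: [-0.4, -0.7, -3.3]
opening: 0.0083
grasp_force: 78.3
```

```bash
python3 - <<'E'
from workcell import monitor,camera,get_calibration
import cv2,pickle,numpy as np
o=monitor.get_obs();print(o["ee_pos"],o["tcp_rot"],o["wrist_force"],o["grasp_force"])
c=get_calibration("wrist");pickle.dump((c,o),open("c4.pkl","wb"))
w=cv2.cvtColor(camera("wrist"),cv2.COLOR_RGB2BGR);cv2.imwrite("pics/w4.png",w)
from h import proj
for P in([.561,-.1985,.036],[.5428,-.12,.052],[.5195,-.2654,.052]):print(proj("wrist",P,c))
E
```

```text
[ 0.41536454 -0.15949136  0.3499417 ] [1.79991852e+02 8.95678905e-05 7.95246673e+01] [-0.40276186 -0.68740208 -3.29280718] 78.2846188545227
[495.56152887 245.62550677]
[477.31965427 158.23753622]
[460.5497616  331.77075403]
```

View pics/w4.png

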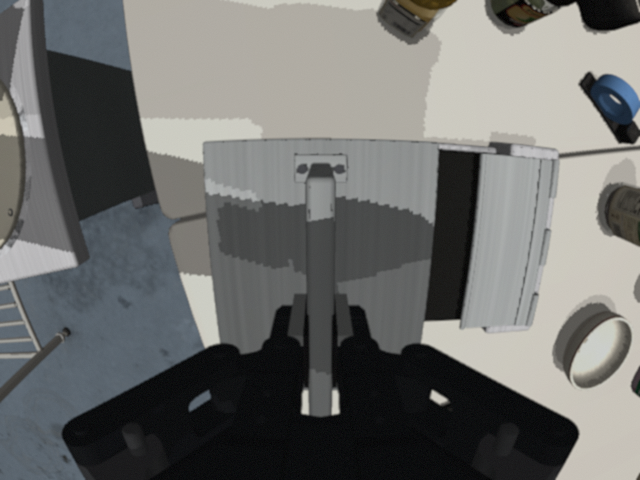

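The wrist view shows the flap lip running from (481,152) to (462,328), the black slot strip ahead of the plate, and the plate's far edge at about x=437.

```bash
python3 - <<'E'
from h import *
import pickle
c,o=pickle.load(open("c4.pkl","rb"))
a=onz("wrist",(481,152.5),.052,c);b=onz("wrist",(461,328),.052,c);m=(a+b)/2
ang=np.degrees(np.arctan2(*(a-b)[[1,0]]));print(a,b,m,np.linalg.norm(a-b),ang)
yw=np.radians(ang-90);sx=np.array([np.cos(yw),np.sin(yw)]);home=m[:2]+.028*sx
print("home",home,"handle home",home-.06*sx)
y=np.radians(o["tcp_rot"][2]);tx=np.array([np.cos(y),np.sin(y)]);ty=np.array([np.sin(y),-np.cos(y)])
for q in((204,143),(438,149),(433,250)):
    d=onz("wrist",q,.136,c)[:2]-o["ee_pos"][:2];print(q,d@tx*1e3,d@ty*1e3)
d=home-.06*sx-o["ee_pos"][:2];print("tool mm to home",d@tx*1e3,d@ty*1e3)
E
```

```text
[ 0.54644829 -0.11601996  0.052     ] [ 0.51996498 -0.2616138   0.052     ] [ 0.53320664 -0.18881688  0.052     ] 0.14798288002723253 79.69069573393693
home [ 0.56075461 -0.19382781] handle home [ 0.50172325 -0.18309009]
(204, 143) 72.56994898555041 -58.275683828499325
(438, 149) 69.65244547159948 58.53975834145375
(433, 250) 16.66777224201875 59.46037867764161
tool mm to home -7.504358088118241 89.20992859490188
```

Call:
carry_out(targets="-0.15 0 0.1 0 0 0 -1;0 0 0.2 0 0 0 -1;0 0 0.3 0 0 0 -1;0 0 0.35 0 0 0 -1;0 0 0.35 0 0 0 -1;0 0 0.35 0 0 0 -1;0 0 0.25 0 0 0 -1;0 0 0 0 0 0 -1")

```text
time: 9.17
ee_pos: [0.4135, -0.1654, 0.2709]
tcp_rot: [-179.8, -0.0, 79.5]
wrist_force: [-0.5, 0.9, -3.3]
opening: 0.0082
grasp_force: 78.2
```

Call:
carry_out(targets="0 0 0.1 0 0 0 -1;0 0 0.1 0 0 0 -1;0 0 0.1 0 0 0 -1;0 0 0.08 0 0 0 -1;0 0 0.04 0 0 0 -1;0 0 0 0 0 0 -1;0 0 0 0 0 0 -1;0 0 0 0 0 0 -1")

```text
time: 9.83
ee_pos: [0.4143, -0.1656, 0.2573]
tcp_rot: [180.0, 0.0, 79.5]
wrist_force: [-0.3, 0.4, -3.0]
opening: 0.0084
grasp_force: 78.3
```

```bash
python3 - <<'E'
from workcell import monitor,camera,get_calibration
import cv2,pickle,numpy as np
o=monitor.get_obs();print(o["ee_pos"],o["tcp_rot"],o["wrist_force"],o["grasp_force"])
c=get_calibration("wrist");pickle.dump((c,o),open("c5.pkl","wb"))
w=cv2.cvtColor(camera("wrist"),cv2.COLOR_RGB2BGR);cv2.imwrite("pics/w5.png",w)
s=cv2.cvtColor(camera("scene"),cv2.COLOR_RGB2BGR);cv2.imwrite("pics/s5.png",s)
cv2.imwrite("pics/m5.png",np.hstack([cv2.resize(w[100:430,330:580],(360,475)),cv2.resize(s[300:410,320:430],(440,475),interpolation=cv2.INTER_CUBIC)]))
E
```

```text
[ 0.41430711 -0.16562492  0.25733791] [1.79978503e+02 3.46205313e-03 7.95155001e+01] [-0.33731689  0.41181841 -3.02347957] 78.29663872718811
```

View pics/m5.png

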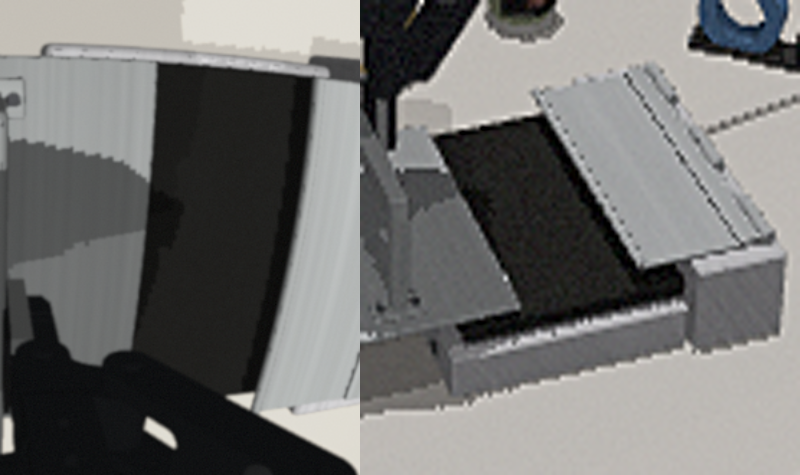

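Call:
carry_out(targets="-0.05 0.1 0 0 0 0 -1;0 0.2 0 0 0 0 -1;0 0.25 0 0 0 0 -1;0 0.25 0 0 0 0 -1;0 0.25 0 0 0 0 -1;0 0.15 0 0 0 0 -1;0 0.1 0 0 0 0 -1;0 0 0 0 0 0 -1")

```text
time: 10.6
ee_pos: [0.4658, -0.1771, 0.2568]
tcp_rot: [-180.0, -0.0, 79.5]
wrist_force: [-0.5, 0.7, -3.3]
opening: 0.0086
grasp_force: 78.3
```

Call:
carry_out(targets="0 0.1 0 0 0 0 -1;0 0.1 0 0 0 0 -1;0 0.1 0 0 0 0 -1;0 0.1 0 0 0 0 -1;0 0.1 0 0 0 0 -1;0 0 0 0 0 0 -1;0 0 0 0 0 0 -1;0 0 0 0 0 0 -1")

```text
time: 11.27
ee_pos: [0.4846, -0.1807, 0.257]
tcp_rot: [-180.0, -0.0, 79.5]
wrist_force: [-0.2, -0.1, -3.0]
opening: 0.0081
grasp_force: 78.3
```

```bash
python3 - <<'E'
from workcell import monitor,camera,get_calibration
import cv2,pickle,numpy as np
o=monitor.get_obs();print(o["ee_pos"],o["tcp_rot"],o["wrist_force"],o["torque"],o["grasp_force"])
c=get_calibration("wrist");pickle.dump((c,o),open("c6.pkl","wb"))
w=cv2.cvtColor(camera("wrist"),cv2.COLOR_RGB2BGR);cv2.imwrite("pics/w6.png",w)
s=cv2.cvtColor(camera("scene"),cv2.COLOR_RGB2BGR);cv2.imwrite("pics/s6.png",s)
cv2.imwrite("pics/m6.png",np.hstack([cv2.resize(w[100:430,330:580],(360,475)),cv2.resize(s[300:410,320:430],(440,475),interpolation=cv2.INTER_CUBIC)]))
E
```

```text
[ 0.48457146 -0.18065226  0.25701015] [-1.79980953e+02 -2.84381776e-03  7.95149015e+01] [-0.17174951 -0.08612706 -2.99078149] [-0.01337568  0.00015732 -0.03846052] 78.30478549003601
```

View pics/m6.png

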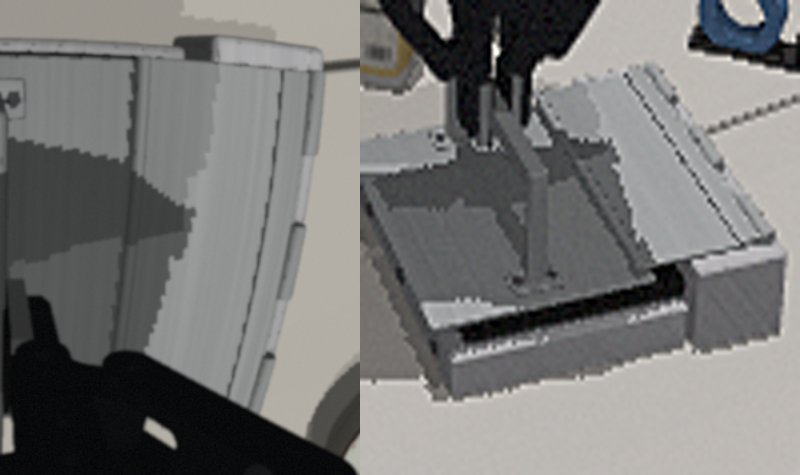

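The plate's edge is under the flap, which still lies down. The wrist force shows no contact, so I'll go on towards the stop.

Call:
carry_out(targets="-0.05 0.08 0 0 0 0 -1;0 0.08 0 0 0 0 -1;0 0.08 0 0 0 0 -1;0 0.05 0 0 0 0 -1;0 0.05 0 0 0 0 -1;0 0 0 0 0 0 -1;0 0 0 0 0 0 -1;0 0 0 0 0 0 -1")

```text
time: 12.03
ee_pos: [0.4976, -0.1851, 0.257]
tcp_rot: [-180.0, -0.0, 79.5]
wrist_force: [0.3, -0.0, -3.4]
opening: 0.0086
grasp_force: 78.3
```

Call:
carry_out(targets="0 0.02 0 0 0 0 -1;0 0.02 0 0 0 0 -1;0 0.02 0 0 0 0 -1;0 0 0 0 0 0 -1;0 0 0 0 0 0 -1;0 0 0 0 0 0 -1;0 0 0 0 0 0 -1;0 0 0 0 0 0 -1")

```text
time: 12.7
ee_pos: [0.5, -0.1855, 0.2571]
tcp_rot: [180.0, -0.0, 79.5]
wrist_force: [-0.4, 0.0, -3.1]
opening: 0.0087
grasp_force: 78.3
```

Call:
carry_out(targets="0 0.02 0 0 0 0 -1;0 0.02 0 0 0 0 -1;0 0.02 0 0 0 0 -1;0 0 0 0 0 0 -1;0 0 0 0 0 0 -1;0 0 0 0 0 0 -1;0 0 0 0 0 0 -1;0 0 0 0 0 0 -1")

```text
time: 13.37
ee_pos: [0.5024, -0.186, 0.2571]
tcp_rot: [-180.0, 0.0, 79.5]
wrist_force: [-0.3, 0.4, -2.8]
opening: 0.0086
grasp_force: 78.3
```

```bash
python3 - <<'E'
from workcell import monitor,camera
import cv2,numpy as np
o=monitor.get_obs();print(o["ee_pos"],o["wrist_force"],o["torque"])
w=cv2.cvtColor(camera("wrist"),cv2.COLOR_RGB2BGR);cv2.imwrite("pics/w7.png",w)
s=cv2.cvtColor(camera("scene"),cv2.COLOR_RGB2BGR);cv2.imwrite("pics/s7.png",s)
cv2.imwrite("pics/m7.png",np.hstack([cv2.resize(w[100:430,330:580],(360,475)),cv2.resize(s[300:410,320:430],(440,475),interpolation=cv2.INTER_CUBIC)]))
E
```

```text
[ 0.50238426 -0.18598089  0.25709123] [-0.28681974  0.38366452 -2.77679447] [-0.07190723 -0.00074609 -0.03149223]
```

View pics/m7.png

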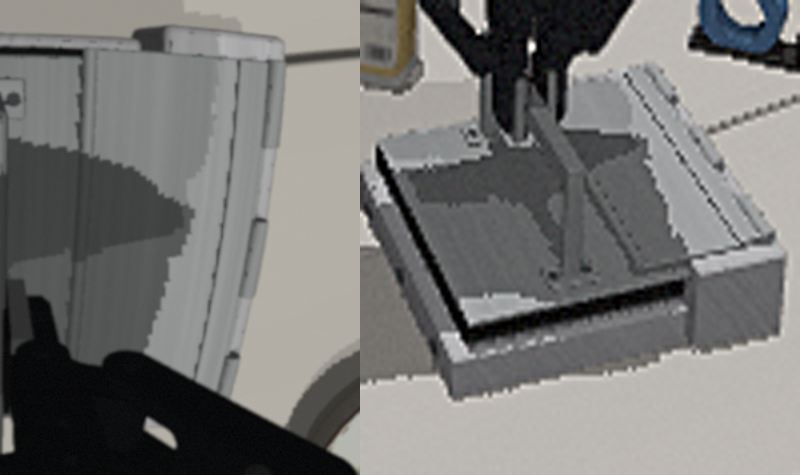

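The plate's outline lines up with the bed and its front corner sits straight over the bed's corner, with the flap lying down. Now I'll press in steps, watching the force.

Call:
carry_out(targets="0 0 0.02 0 0 0 -1;0 0 0.02 0 0 0 -1;0 0 0.02 0 0 0 -1;0 0 0.02 0 0 0 -1;0 0 0.02 0 0 0 -1;0 0 0 0 0 0 -1;0 0 0 0 0 0 -1;0 0 0 0 0 0 -1")

```text
time: 14.13
ee_pos: [0.5024, -0.186, 0.2533]
tcp_rot: [180.0, 0.0, 79.5]
wrist_force: [-0.8, 1.1, 0.5]
opening: 0.0085
grasp_force: 78.7
```

Call:
carry_out(targets="0 0 0.02 0 0 0 -1;0 0 0.02 0 0 0 -1;0 0 0.02 0 0 0 -1;0 0 0 0 0 0 -1;0 0 0 0 0 0 -1;0 0 0 0 0 0 -1;0 0 0 0 0 0 -1;0 0 0 0 0 0 -1")

```text
time: 14.8
ee_pos: [0.5024, -0.186, 0.2511]
tcp_rot: [180.0, 0.0, 79.5]
wrist_force: [-2.5, 1.1, 5.1]
opening: 0.0087
grasp_force: 79.5
```

```bash
python3 - <<'E'
from workcell import monitor
o=monitor.get_obs();print(o["ee_pos"],o["wrist_force"],o["torque"],o["tcp_rot"])
E
```

```text
[ 0.50241377 -0.18598759  0.25112204] [-2.45555349  1.0771373   5.07339458] [ 0.19981321  0.48767948 -0.03864821] [1.79970627e+02 5.25678095e-03 7.95164983e+01]
```

Call:
carry_out(targets="0 0 0.02 0 0 0 -1;0 0 0 0 0 0 -1;0 0 0 0 0 0 -1;0 0 0 0 0 0 -1;0 0 0 0 0 0 -1;0 0 0 0 0 0 -1;0 0 0 0 0 0 -1;0 0 0 0 0 0 -1")

```text
time: 15.47
ee_pos: [0.5024, -0.186, 0.2505]
tcp_rot: [180.0, 0.0, 79.5]
wrist_force: [-3.5, 0.5, 8.0]
opening: 0.0086
grasp_force: 79.7
```

```bash
python3 - <<'E'
from workcell import monitor,camera
import cv2,numpy as np
o=monitor.get_obs();print(o["ee_pos"],o["wrist_force"],o["torque"],o["grasp_force"])
s=cv2.cvtColor(camera("scene"),cv2.COLOR_RGB2BGR)
cv2.imwrite("pics/m8.png",cv2.resize(s[270:410,240:430],(760,560),interpolation=cv2.INTER_CUBIC))
E
```

```text
[ 0.50238987 -0.18597855  0.25053487] [-3.45481781  0.49549368  7.98191656] [ 3.03489651e-01  6.00829695e-01 -4.57946757e-04] 79.70403671264648
```

View pics/m8.png

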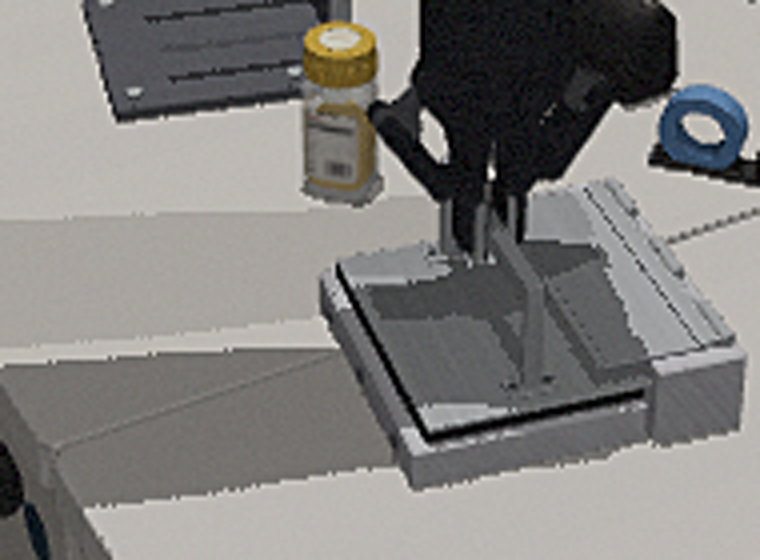

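The plate sits flat and square in the seat with the flap down, the jar is undisturbed, and the push is about 8 N, so the bed is sunk about 4 mm. I'm handing it in.

```bash
python3 -c "
from workcell import bot
print(bot.job_done())"
```

```text
the job is handed in; nothing more can be done
None
```

The job is handed in at about 15.5 s with no verdict returned: the plate is home under the closed flap, still held by its handle and pressed with about 8 N, which puts the bed about 4 mm down.

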